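# Turn the label sample stand to the next sample

## Task

The labeller is being changed over, so turn the label sample stand on the bench to the next sample: put a fingertip under the index tab of the uppermost leaf on the right-hand side (right as the robot sees it), swing that leaf over the hinge rod and press it down until it lies flat on the left-hand side. Push it round gently without taking it between the fingers, flinging it or pressing hard, turn no other leaf, and do not shove or lift the stand or disturb anything else on the bench.

Things in the scene. Friction and masses are not known exactly. Their poses are not given: they have to be found in the camera images.
- label_stand: label sample stand: an open flat 'book' of stainless steel, loose on the bench, about 2.4 kg. Two level wings, 210 mm along the rod, reach 8 to 158 mm either side of a hinge rod, tops 53 mm above the bench, open below but for four legs. Origin on the bench under the rod's middle; x along the rod, away from the robot at zero yaw; y to the left wing; z up. Carries three rigid white leaves on the rod
- leaf_top (a joint): the leaf to turn, uppermost on the right wing: angle about the rod, rad: 0 = flat on the right, 1.57 = upright, 3.14 = flat on the left (ends of travel; starts at 0 to 0.1). White plastic panel 0.15 kg, 4 mm thick, 200 mm along the rod, 12 to 150 mm from the rod's axis. Stiff hinge, no spring: 0.17 N m of friction against at most 0.13 N m of weight, so it stays at any angle where it is left
- tab_edge (a point): middle of the outer edge of leaf_top's index tab, in the leaf's mid-plane, 180 mm from the rod's axis; it moves with the leaf. The tab is 46 mm long (along the rod), 4 mm thick, in the middle of the free edge, and reaches from 150 to 180 mm from the axis: beyond the wing (158 mm) nothing lies under it but the bench, some 58 mm below
- leaf_root (a point): origin of leaf_top's own frame, on the rod's axis at its middle, turning with the leaf: x along the rod like the stand's x; -y runs out along the leaf's mid-plane to the tab; z is square to the leaf (up while it lies on the right, down when it lies on the left)
- spine_mid (a point): the middle of the hinge rod, on its axis, 62 mm above the bench; does not turn with the leaves. leaf_top's mid-plane passes through this axis
- leaf_turned (a joint): the leaf already turned, flat on the left wing, under where leaf_top will come to lie: same panel, same angle (about 3.14). Lying there its mid-plane is 6 mm below the rod's axis; its tab is 66 mm further along the stand's +x than leaf_top's
- leaf_under (a joint): the leaf that stays on the right wing, under leaf_top: same panel, same angle (about 0). Its mid-plane is 6 mm below the rod's axis; its tab is 66 mm further along the stand's -x than leaf_top's
- can: bystander: labelled can standing beyond the stand, diameter 66 mm, 115 mm high; origin at the centre of its underside
- jar: bystander: jar with a black lid standing beyond the right wing, diameter 68 mm, 85 mm high; origin at the centre of its underside
- label_roll: bystander: roll of labels lying on its side face at the left of the stand, diameter 94 mm, 55 mm high; origin at the centre of its underside
- roll_core: bystander: empty cardboard core, diameter 82 mm, 55 mm high, standing on end beyond the left wing; origin at the centre of its underside
- wrench: bystander: open-ended wrench 150 mm long lying flat between the robot and the stand; origin at its middle on the bench
- scale: bystander: bench scale, fixed, 285 x 205 mm, 59 mm high, at the left; origin under its centre
- knob_tray: bystander: fixed open grey tray of spare knobs, 130 x 170 mm, 45 mm high, at the right; origin under its centre

How it is judged (in metres and radians):
At the end, for the whole second after the job is handed in: The leaf that was uppermost on the right lies at rest flat on the left (within about 3.5 degrees), the other two leaves lie flat where they were (within 4.5 degrees), and the stand is within 30 mm of where it stood (value of joint leaf_top above 3.08 rad and velocity of joint leaf_top below 0.05 rad/s and value of joint leaf_turned above 3.06 rad and value of joint leaf_under below 0.08 rad and distance of label_stand from where it was at the start of the episode below 0.03 m); the robot touches nothing.
It fails at once if another leaf is turned or lifted (more than about 11 degrees) (value of joint leaf_turned below 2.95 rad or value of joint leaf_under above 0.19 rad).
It fails at once if the leaf is taken between the fingers (the grasp point lies inside the leaf or its tab) (z of the grasp point in the frame of leaf_root between -0.005 and 0.005 m and y of the grasp point in the frame of leaf_root between -0.18 and -0.012 m and x of the grasp point in the frame of leaf_root between -0.1 and 0.1 m).
It fails at once if the leaf is flung or slapped over (faster than 3 rad/s), or the fingers press or grip the leaf or the stand with more than 35 N (velocity of joint leaf_top above 3 rad/s or contact force between the fingers and label_stand above 35 N).
It fails at once if the stand is shoved or lifted (more than 30 mm, or tipped more than 5 degrees) (distance of label_stand from where it was at the start of the episode above 0.03 m or angle between label_stand's own z axis and vertical above 0.09 rad).
It fails at once if a bystander is moved more than 20 mm (distance of any of can, jar, label_roll, roll_core, wrench from where it was at the start of the episode above 0.02 m).
It also fails if it takes over 45 s, if anything falls off the work surface, if the arm or the gripper's body presses on something with over 40 N, if the wrist force passes 120 N, or if a joint passes its speed limit or range.

## Robot

A 7-joint arm with a two-finger parallel gripper is mounted at the origin on the work surface. World frame = base frame: x ahead of the robot, y to its left, z up, the work surface at z = 0. Lengths are in m, angles in degrees, forces in N, time in s.
With the tool pointing down it reaches from about 0.425 to 0.875 m from the base axis. Payload 4.7 kg.
Tool frame: the origin (TCP) lies at the very end of the fingers, on their centre line; the grasp point (between the pads) lies arm.tcp_to_grasp behind it (arm.tcp_to_grasp is the distance from the TCP to the grasp point, in m); z points along the fingers, y is the line along which they close (so a half turn about z gives the same grasp; the last joint's range is limited). The gripper opens to 87 mm and grips with 3 to 60 N. Pads are 19 mm wide; open, the fingers measure 117 mm over their backs; the gripper's body (75 mm by 190 mm) begins 51 mm behind the grasp point.
Start: joints at [65.609, 18.392, -4.016, 83.108, 1.295, 78.541, -3.26], TCP at [0.277, -0.588, 0.196] pointing down, gripper open.
Joint ranges: [-163.93, 163.93], [-17.29, 119.83], [-79.2, 71.16], [3.27, 140.29], [-89.18, 269.18], [5.43, 117.66], [-154.24, 154.24]. Speed limits (degrees/s): [147.25, 147.25, 180, 180, 180, 180, 180].

## Interface

Orientations are given as [roll, pitch, yaw] about the fixed x, y, z axes, in that order (R = Rz(yaw) Ry(pitch) Rx(roll)).
In Python, from rig import sensors, optics, arm gives the robot as it stands.
- The arm moves only by the tool send_rows, never from a script. Its argument "commands" is a list that holds one entry, the list of rows, each a list of 4 numbers: the shift along the tool's x, y, z as a fraction of full scale, then the turn about the tool's z as a fraction of full scale. In form: [[[x, y, z, twist], ...]]. A call has exactly 5 rows; each row shifts and turns the commanded pose from where the row before left it, along the tool's axes as they then stand; what a row does not reach is not made up. Full scale, the value 1, is 0.04 m for a shift and 90 degrees for a turn. A row lasts 1/12 s, in which the tool goes at most 41.7 mm and 7.16 degrees, less where a joint would pass 70% of its speed; a pose out of reach is approached as far as the arm can. A call with a number of a shift or a turn outside -1 to 1 is refused whole. A call with a gripper value outside its range is refused whole. "claw" is the opening in per cent of the stroke, from 0 (shut) to 100 (fully open), set as the call begins (left out, the last holds). The fingers move at their own pace and stop on an object; the grip force is fixed at half the most. Time passes only in rows, so rows that do not move let the fingers close, or fill a call up. It gives the time, the measured TCP pose, the force, the opening and the grip force at its end, in the units of the state.
- sensors.observe(): the state, without advancing time (a new reading comes with each control period).
- optics.get_image(name): name is "scene" or "side" or "wrist"; returns (picture, depth): 400x640x3 uint8, blue, green, red; 400x640 float32, m along the optical axis (not along the pixel's ray), 0 where there is no reading.
- optics.camera_model(name): a dict with "fx", "fy", "cx", "cy" (pixels), "k1" (the pictures are not rectified: a ray, as slopes to the right and down, at radius r is drawn at 1 + k1 r^2 times it, then the intrinsics apply), "R" (3x3) and "t" (3): a world point X has camera coordinates R X + t. Camera axes: x right, y down, z forward; pixel columns grow to the right and rows downward; lengths in m; the calibration is good to about 2 mm. A picture is of the moment at which its call begins: read the wrist's pose just before it. camera_model takes no time and is no camera call; for the wrist camera it gives the pose at the moment of the call.
- arm.close_job(): hands the job in; it is judged then, once.
The state is a dict: "t": time; "qpos": joint angles; "joint_vel": joint speeds; "effort": joint torques, N m; "ee_pos": TCP position; "eef_rot": TCP orientation; "ft_force": force on the tool from outside, world axes, zero at the start; "wrist_torque": the same for the moment, N m; "opening": opening from 0.0 (shut) to 1.0 (fully open); "grip_force": force on a finger pad.
Only numpy, scipy, OpenCV 4.12 (cv2) and the standard library are available. Lean on these libraries where they do the work, as an engineer would, in place of code of your own. Each camera call takes 0.05 s, during which the arm holds its last target. There are 200 camera calls.

## Working session

There is one attempt and no reset: what is moved stays moved. The work goes in short steps, Python scripts to look and compute and a tool call to move; the robot and the scene stay as the last step left them, time stands still between calls to the robot, and variables do not carry over. Pictures are saved under pics/ and viewed, at most 11 in all, crops included, and the job is handed in when it is done.

Besides the shell and the picture viewer there is one more tool, called after ">>>" as a command line: name --argument value ..., lists and objects as JSON in quotes. send_rows: Moves the arm, as the interface text tells. Shift numbers are shares of 0.04 m and turn numbers shares of 90 degrees, none past 1 either way. Its arguments: {"type":"object","properties":{"commands":{"type":"array","items":{"type":"array","items":{"type":"array","items":{"type":"number","minimum":-1,"maximum":1}}}},"claw":{"type":"number"}},"required":["commands"]}

```bash
mkdir -p pics; ls
cat > h.py <<'E'
import numpy as np, cv2
from rig import sensors, optics, arm
def K(m): return np.array([[m['fx'],0,m['cx']],[0,m['fy'],m['cy']],[0,0,1.]])
def ray(m,u,v):
    d=np.array([(u-m['cx'])/m['fx'],(v-m['cy'])/m['fy']]); x=d.copy()
    for _ in range(20): x=d/(1+m['k1']*(x@x))
    R=np.array(m['R']); t=np.array(m['t'])
    return -R.T@t, R.T@np.array([x[0],x[1],1.])
def at_depth(m,u,v,z):
    c,d=ray(m,u,v); return c+d*z
def at_h(m,u,v,h):
    c,d=ray(m,u,v); return c+d*(h-c[2])/d[2]
E
python3 - <<'E'
from h import *
import pickle
print(sensors.observe()); print(arm.tcp_to_grasp)
for n in("scene","side"):
    m=optics.camera_model(n); p,d=optics.get_image(n); cv2.imwrite(f'pics/{n}0.png',p); pickle.dump((m,p,d),open(n+'.pkl','wb')); print(n,-np.array(m['R']).T@m['t'],m['k1'],m['fx'])
E
```

```text
pics
{'t': 0.0, 'qpos': array([65.61015307, 18.43809705, -4.01480259, 83.17541866,  1.29545983,
       78.54276492, -3.2617174 ]), 'joint_vel': array([ 0.00892216,  0.04652849, -0.00783085,  0.07742327,  0.04315057,
        0.06687244, -0.02722721]), 'effort': array([-1.85166323e-04, -4.91286385e+01, -4.03821990e-01, -3.12527955e+01,
       -6.38072868e-02,  4.36350110e-02,  1.73114868e-04]), 'ee_pos': array([ 0.27640825, -0.58761311,  0.19456788]), 'eef_rot': array([-1.79888989e+02,  6.59999590e-03,  2.51972970e+01]), 'ft_force': array([ 0.40087585, -0.19953602,  0.77751022]), 'wrist_torque': array([-0.04810396, -0.00866775, -0.00738586]), 'grip_force': 0.0, 'opening': 1.003691493409488}
0.0187
scene [1.22257582 0.71080623 1.25436552] -0.07788927760723106 401.78745365600827
side [0.4925383  1.27666193 0.76625222] 0.025180681170202068 435.4361136304318
```

View pics/scene0.png

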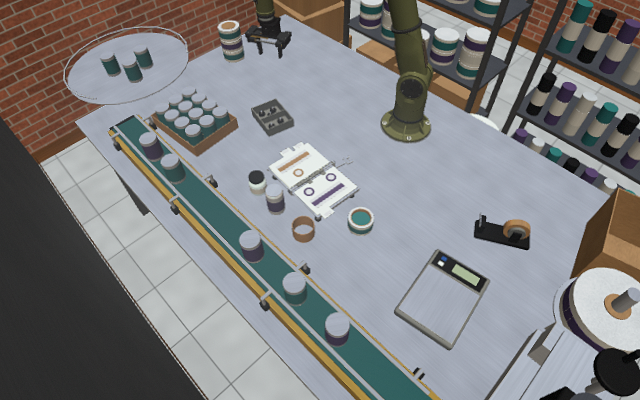

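View pics/side0.png

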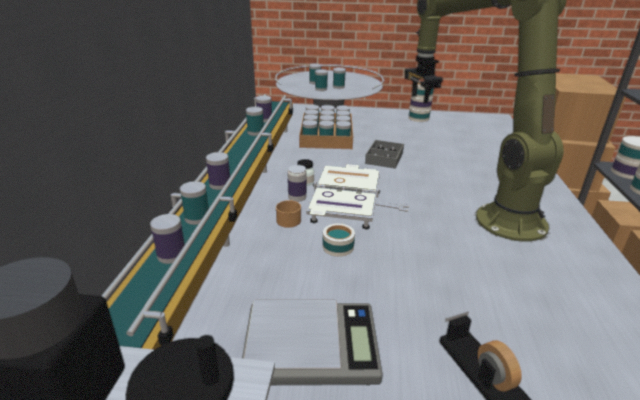

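The stand is near scene pixel (313,180) and side pixel (347,192). The wrench is on the robot's side of it, with the jar, can and core beyond. I'll enlarge both crops.

Run:
```python
import pickle,cv2,numpy as np
a=pickle.load(open('scene.pkl','rb'))[1][130:250,235:395]; b=pickle.load(open('side.pkl','rb'))[1][140:260,270:420]
a=cv2.resize(a,(800,600),interpolation=cv2.INTER_CUBIC); cv2.imwrite('pics/c1.png',a)
b=cv2.resize(b,(750,600),interpolation=cv2.INTER_CUBIC); cv2.imwrite('pics/c2.png',b)
```

```text
(no output)
```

View pics/c1.png

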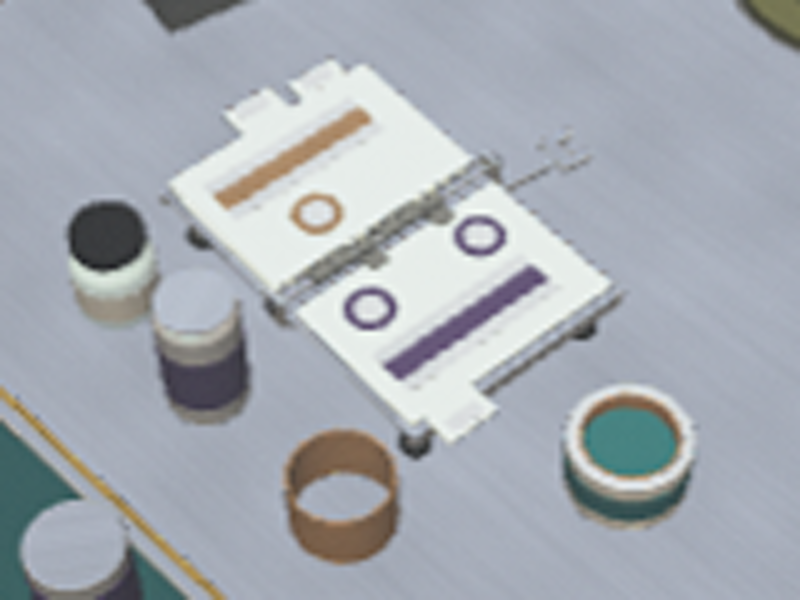

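View pics/c2.png

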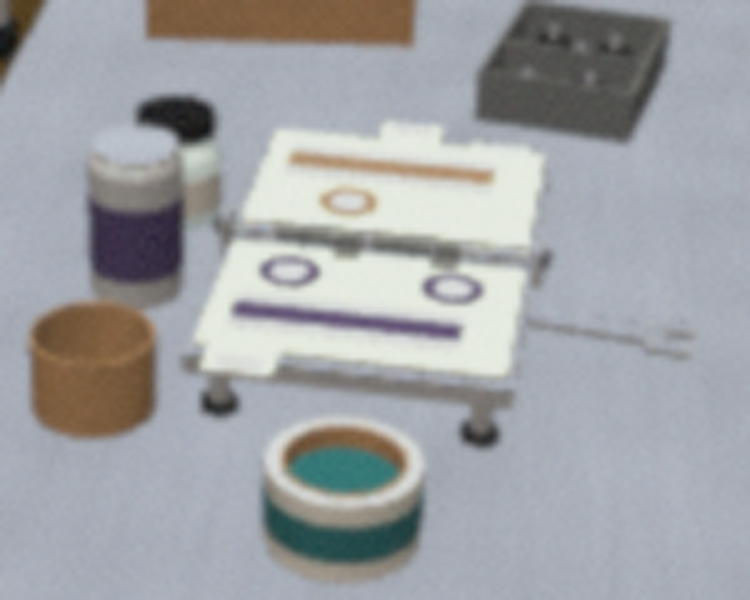

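Both crops show the right wing with its middle tab at c1 (247,103) and c2 (412,125). The rod runs from c1 (283,308) to (493,162), and from c2 (225,228) to (545,262). Next I triangulate these.

Run:
```python
from h import *; import pickle
ms,ps,ds=pickle.load(open('scene.pkl','rb')); mi,pi,di=pickle.load(open('side.pkl','rb'))
P={'rodF':((283,308),(225,228)),'rodN':((493,162),(545,262)),'RF':((170,188),(272,130)),'RN':((365,65),(545,152)),'tabF':((225,115),(385,124)),'tabN':((268,90),(440,126)),'LN':((615,290),(515,375)),'LF':((418,435),(197,340)),
'can':((200,300),(135,140)),'jar':((108,235),(177,113)),'roll':((628,440),(343,470)),'core':((342,470),(93,325)),'wrT':((585,155),(690,345))}
for k,(a,b) in P.items():
    ua=(235+a[0]/5,130+a[1]/5); ub=(270+b[0]/5,140+b[1]/5)
    c1,d1=ray(ms,*ua); c2,d2=ray(mi,*ub)
    s=np.linalg.lstsq(np.c_[d1,-d2],c2-c1,rcond=None)[0]
    p,q=c1+d1*s[0],c2+d2*s[1]
    da=ds[int(ua[1]),int(ua[0])]; db=di[int(ub[1]),int(ub[0])]
    print(k,((p+q)/2).round(4),'gap',np.linalg.norm(p-q).round(4),'h62',at_h(ms,*ua,.062).round(3)[:2],at_h(mi,*ub,.062).round(3)[:2],'dep',at_depth(ms,*ua,da).round(3),at_depth(mi,*ub,db).round(3))
```

```text
rodF [ 0.6538 -0.0406  0.0636] gap 0.0031 h62 [ 0.655 -0.04 ] [ 0.653 -0.046] dep [ 0.655 -0.039  0.064] [ 0.652 -0.038  0.066]
rodN [ 0.4334 -0.0346  0.058 ] gap 0.0014 h62 [ 0.437 -0.032] [ 0.433 -0.028] dep [ 0.442 -0.026  0.071] [ 0.433 -0.026  0.063]
RF [ 0.6379 -0.1906  0.0686] gap 0.0044 h62 [ 0.637 -0.194] [ 0.638 -0.208] dep [ 0.633 -0.2    0.053] [ 0.651 -0.339 -0.   ]
RN [ 0.4356 -0.1798  0.0693] gap 0.0058 h62 [ 0.434 -0.183] [ 0.433 -0.2  ] dep [ 0.44  -0.176  0.071] [ 0.427 -0.34  -0.005]
tabF [ 0.5545 -0.2209  0.0658] gap 0.0028 h62 [ 0.554 -0.223] [ 0.554 -0.231] dep [ 0.518 -0.272 -0.001] [ 0.553 -0.218  0.068]
tabN [ 0.5131 -0.2141  0.0699] gap 0.0034 h62 [ 0.51  -0.219] [ 0.512 -0.234] dep [ 0.516 -0.211  0.072] [ 0.512 -0.221  0.068]
LN [0.4555 0.1188 0.0563] gap 0.0107 h62 [0.465 0.125] [0.452 0.121] dep [0.459 0.12  0.052] [0.448 0.023 0.002]
LF [0.6561 0.1084 0.0583] gap 0.0119 h62 [0.664 0.114] [0.652 0.107] dep [0.656 0.106 0.045] [0.653 0.101 0.059]
can [ 0.718  -0.053   0.1202] gap 0.0033 h62 [ 0.694 -0.091] [ 0.737 -0.176] dep [ 0.718 -0.054  0.117] [ 0.719 -0.068  0.114]
jar [ 0.7085 -0.1778  0.0829] gap 0.0065 h62 [ 0.702 -0.191] [ 0.713 -0.228] dep [ 0.713 -0.173  0.086] [ 0.706 -0.175  0.087]
roll [0.5508 0.2173 0.0464] gap 0.0018 h62 [0.56  0.224] [0.549 0.239] dep [0.545 0.213 0.034] [0.551 0.209 0.041]
core [0.7211 0.0961 0.0603] gap 0.0023 h62 [0.723 0.098] [0.72  0.097] dep [ 0.695  0.064 -0.004] [0.729 0.053 0.035]
wrT [ 0.3341 -0.0208  0.0057] gap 0.0095 h62 [0.379 0.015] [0.342 0.069] dep [ 0.339 -0.018  0.006] [ 0.329 -0.036  0.001]
```

>>> send_rows --commands '[[[0,0,0,-0.069],[0,0,0,-0.069],[0,0,0,-0.069],[0,0,0,-0.069],[0,0,0,-0.069]]]' --claw 0

```text
t: 0.52
ee_pos: [0.2766, -0.5878, 0.195]
eef_rot: [-179.9, -0.0, 56.6]
ft_force: [-0.3, 0.2, -0.5]
opening: 0.707
grip_force: 0.0
```

>>> send_rows --commands '[[[0,0,0,-0.069],[0,0,0,-0.069],[0,0,0,-0.069],[0,0,0,-0.069],[0,0,0,-0.069]]]'

```text
t: 0.93
ee_pos: [0.2765, -0.5878, 0.195]
eef_rot: [-180.0, -0.1, 87.6]
ft_force: [-0.8, 0.0, -0.2]
opening: 0.328
grip_force: 0.0
```

>>> send_rows --commands '[[[0.79,0.6,0,0],[0.79,0.6,0,0],[0.79,0.6,0,0],[0.79,0.6,0,0],[0.79,0.6,0,0]]]'

```text
t: 1.35
ee_pos: [0.4047, -0.4343, 0.1953]
eef_rot: [-180.0, -0.0, 87.3]
ft_force: [0.8, -0.1, -0.1]
opening: 0.02
grip_force: 0.0
```

>>> send_rows --commands '[[[0.79,0.6,0,0],[0.79,0.6,0,0],[0.79,0.6,0,0],[0.79,0.6,0,0],[0.79,0.6,0,0]]]'

```text
t: 1.77
ee_pos: [0.532, -0.2822, 0.1954]
eef_rot: [-180.0, 0.0, 87.3]
ft_force: [0.8, -0.9, -0.1]
opening: 0.001
grip_force: 0.0
```

Run:
```python
from h import *; import pickle
s=sensors.observe(); print(s['ee_pos'],s['eef_rot'],s['qpos'],s['opening'])
m=optics.camera_model('wrist'); p,d=optics.get_image('wrist'); cv2.imwrite('pics/w1.png',p); pickle.dump((m,p,d),open('w1.pkl','wb'))
```

```text
[ 0.53196589 -0.28216665  0.1953554 ] [-1.79968434e+02  5.34877166e-03  8.72844524e+01] [ 46.79467171  14.2877695  -25.42026455  89.58484531   6.2437513
  77.56172853  17.99694205] 0.00131135611787596
```

View pics/w1.png

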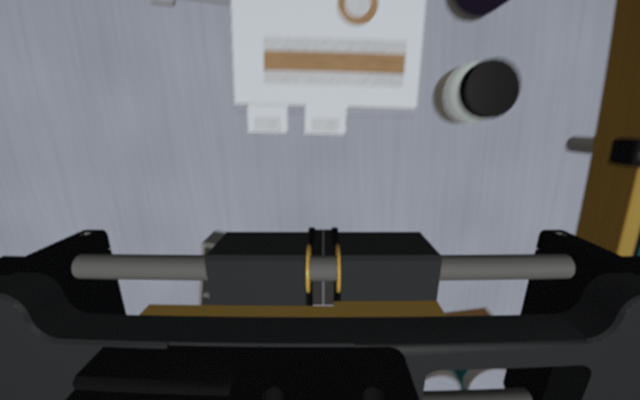

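The wrist view shows the top leaf's tab with its outer edge at (305–346, 134), and the under leaf's tab at (247–288, 132). The stand is square to the tool.

Run:
```python
from h import *; import pickle
m,p,d=pickle.load(open('w1.pkl','rb'))
print(-np.array(m['R']).T@m['t'])
for u,v in((306,130),(345,131),(326,131),(268,130),(325,112),(268,113),(238,98),(414,103),(240,20),(422,20)):
    print(u,v,d[v,u],at_depth(m,u,v,d[v,u]).round(4))
for u,v in((305,134),(346,135),(247,133),(288,133)): print(at_h(m,u,v,.069).round(4))
g=p[:,326].mean(1); print(g[120:145].round()); print(d[120:145,326].round(3))
```

```text
[ 0.53527376 -0.20996892  0.38413806]
306 130 0.30542183 [ 0.5164 -0.2137  0.0687]
345 131 0.37318918 [ 0.565  -0.2184 -0.0009]
326 131 0.3054379 [ 0.5385 -0.2159  0.069 ]
268 130 0.31446752 [ 0.4724 -0.2116  0.0593]
325 112 0.3011914 [ 0.5384 -0.1956  0.0678]
268 113 0.31212226 [ 0.4736 -0.1929  0.0566]
238 98 0.29718035 [ 0.4445 -0.1761  0.0678]
414 103 0.29865313 [ 0.636  -0.1904  0.0677]
240 20 0.2783148 [ 0.4551 -0.0996  0.0663]
422 20 0.2793348 [ 0.6431 -0.1079  0.0651]
[ 0.515 -0.218  0.069]
[ 0.5606 -0.2213  0.069 ]
[ 0.4505 -0.2136  0.069 ]
[ 0.4962 -0.216   0.069 ]
[184. 182. 182. 181. 180. 180. 181. 181. 182. 184. 185. 183. 178. 174.
 169. 159. 151. 146. 146. 146. 146. 146. 146. 146. 146.]
[0.304 0.304 0.304 0.302 0.303 0.304 0.305 0.306 0.305 0.305 0.306 0.305
 0.306 0.304 0.307 0.307 0.309 0.374 0.375 0.376 0.377 0.376 0.377 0.379
 0.378]
```

>>> send_rows --commands '[[[0.17,0.022,0.715,0],[0.17,0.022,0.715,0],[0.17,0.022,0.715,0],[0.17,0.022,0.715,0],[0.17,0.022,0.715,0]]]'

```text
t: 2.23
ee_pos: [0.5368, -0.2498, 0.0511]
eef_rot: [-180.0, 0.0, 87.3]
ft_force: [0.5, 0.2, 0.1]
opening: 0.003
grip_force: 0.0
```

>>> send_rows --commands '[[[0.15,0,0,0],[0.1,0,0,0],[0.05,0,0,0],[0,0,0,0],[0,0,0,0]]]'

```text
t: 2.65
ee_pos: [0.5393, -0.2391, 0.0549]
eef_rot: [179.8, 0.1, 87.3]
ft_force: [-0.4, -0.3, 0.2]
opening: 0.002
grip_force: 0.0
```

>>> send_rows --commands '[[[0.05,0,0,0],[0.05,0,0,0],[0.05,0,0,0],[0.05,0,0,0],[0,0,0,0]]]'

```text
t: 3.07
ee_pos: [0.5384, -0.2294, 0.0527]
eef_rot: [180.0, -0.0, 87.3]
ft_force: [0.2, -0.7, -0.1]
opening: 0.008
grip_force: 0.0
```

Run:
```python
from h import *
s=sensors.observe(); print(s['ee_pos'],s['eef_rot'],s['ft_force'])
a=optics.get_image('scene')[0][110:200,250:370]; b=optics.get_image('side')[0][130:220,290:410]
f=lambda i:cv2.resize(i,(400,300),interpolation=cv2.INTER_CUBIC)
cv2.imwrite('pics/d1.png',np.hstack([f(a),f(b)]))
```

```text
[ 0.53838005 -0.22941232  0.05272373] [ 1.79998429e+02 -1.09145209e-02  8.73401333e+01] [ 0.22433626 -0.65376349 -0.06495788]
```

View pics/d1.png

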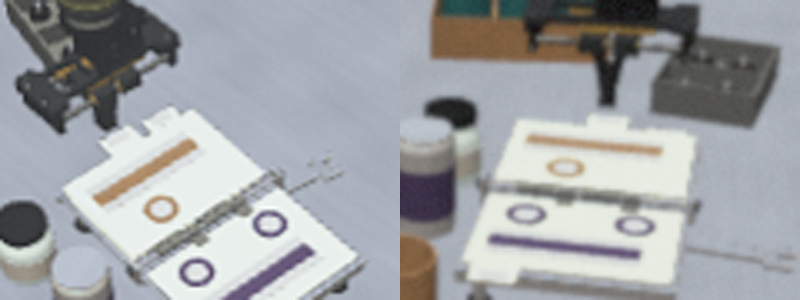

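The finger stands just outside the middle tab, at left panel (105,125) and right panel (607,105). I'll creep in until it touches.

>>> send_rows --commands '[[[0.03,0,0,0],[0.03,0,0,0],[0.03,0,0,0],[0,0,0,0],[0,0,0,0]]]'

```text
t: 3.58
ee_pos: [0.5385, -0.2264, 0.0526]
eef_rot: [-180.0, 0.0, 87.3]
ft_force: [0.1, -0.0, -0.1]
opening: 0.006
grip_force: 0.0
```

>>> send_rows --commands '[[[0.03,0,0,0],[0.03,0,0,0],[0.03,0,0,0],[0,0,0,0],[0,0,0,0]]]'

```text
t: 4.0
ee_pos: [0.5386, -0.2228, 0.0527]
eef_rot: [-180.0, 0.0, 87.3]
ft_force: [0.4, -0.3, 0.0]
opening: 0.003
grip_force: 0.0
```

>>> send_rows --commands '[[[0.03,0,0,0],[0.03,0,0,0],[0.03,0,0,0],[0,0,0,0],[0,0,0,0]]]'

```text
t: 4.42
ee_pos: [0.5388, -0.2192, 0.0527]
eef_rot: [180.0, 0.0, 87.3]
ft_force: [-1.0, -0.5, -0.9]
opening: 0.005
grip_force: 0.0
```

Run:
```python
from h import *; import pickle
s=sensors.observe(); print(s['ee_pos'],s['ft_force'])
m=optics.camera_model('wrist'); w,d=optics.get_image('wrist'); pickle.dump((m,w,d),open('w2.pkl','wb'))
a=optics.get_image('scene')[0][120:180,250:330]
cv2.imwrite('pics/d2.png',np.vstack([cv2.resize(w[60:300,160:480],(400,300)),cv2.resize(a,(400,300),interpolation=cv2.INTER_CUBIC)]))
```

```text
[ 0.53883707 -0.21919098  0.05266266] [-1.04622575 -0.46917227 -0.92499616]
```

View pics/d2.png

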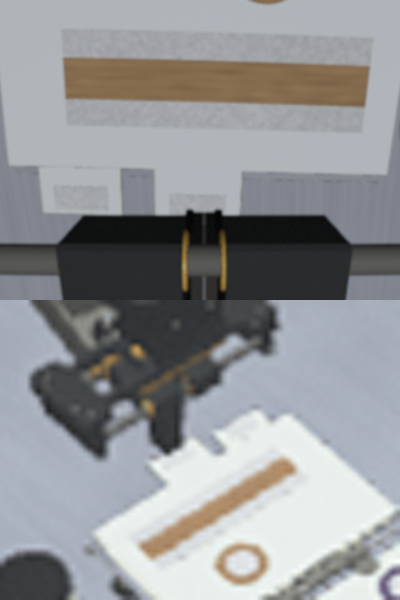

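The finger is right beside the tab but shows no clear contact. I'll remeasure the tab edge in this view.

Run:
```python
from h import *; import pickle
m,w,d=pickle.load(open('w2.pkl','rb'))
print(-np.array(m['R']).T@m['t'])
for u,v in((224,205),(224,225),(300,205),(300,222),(340,222),(230,185),(400,192)):
    print(u,v,d[v,u],at_depth(m,u,v,d[v,u]).round(4))
print(at_h(m,224,230.5,.060),at_h(m,300,231,.069))
print(d[215:240,224].round(3)); print(d[215:240,296].round(3)); print(d[225:300:5,322].round(3))
```

```text
[ 0.54198921 -0.14698816  0.24143416]
224 205 0.19104311 [ 0.4708 -0.1968  0.0579]
224 225 0.19411874 [ 0.469  -0.2113  0.0587]
300 205 0.18214127 [ 0.5246 -0.1969  0.0665]
300 222 0.18354413 [ 0.524  -0.2082  0.0681]
340 222 0.18457827 [ 0.5506 -0.2098  0.0671]
230 185 0.17683886 [ 0.4806 -0.1809  0.0681]
400 192 0.17953393 [ 0.5905 -0.1911  0.0668]
[ 0.46896267 -0.21490149  0.06      ] [ 0.52361643 -0.21422618  0.069     ]
[0.192 0.193 0.192 0.193 0.193 0.194 0.194 0.195 0.194 0.194 0.194 0.195
 0.195 0.196 0.195 0.195 0.197 0.258 0.258 0.091 0.09  0.089 0.088 0.088
 0.087]
[0.182 0.182 0.183 0.182 0.184 0.183 0.183 0.184 0.182 0.184 0.184 0.184
 0.184 0.185 0.184 0.184 0.184 0.094 0.092 0.091 0.091 0.09  0.089 0.088
 0.087]
[0.184 0.172 0.165 0.157 0.15  0.15  0.152 0.084 0.084 0.083 0.083 0.084
 0.127 0.128 0.129]
```

Run:
```python
from h import *
def proj(m,X):
    c=np.array(m['R'])@np.array(X)+np.array(m['t']); x=c[:2]/c[2]; x=x*(1+m['k1']*(x@x)); return m['fx']*x[0]+m['cx'],m['fy']*x[1]+m['cy']
ms=optics.camera_model('scene'); mi=optics.camera_model('side')
for y in (-.2192,-.2294):
  for z in(.0527,.07,.08): print(y,z,'scene',np.round(proj(ms,(.5388,y,z)),1),'side',np.round(proj(mi,(.5388,y,z)),1))
print('tab edge',np.round(proj(ms,(.538,-.2195,.066)),1),np.round(proj(mi,(.538,-.2195,.066)),1))
s,ds=optics.get_image('scene'); i,di=optics.get_image('side')
f=lambda p:cv2.resize(p,(600,300),interpolation=cv2.INTER_CUBIC)
cv2.imwrite('pics/d3.png',np.vstack([f(s[130:160,260:320]),f(i[140:175,320:390])]))
```

```text
-0.2192 0.0527 scene [283.5 153.1] side [350.7 168.6]
-0.2192 0.07 scene [283.2 150.2] side [350.9 164.5]
-0.2192 0.08 scene [283.  148.5] side [351.  162.1]
-0.2294 0.0527 scene [281.9 151.8] side [350.8 167.5]
-0.2294 0.07 scene [281.5 148.9] side [351.  163.4]
-0.2294 0.08 scene [281.3 147.2] side [351.2 161. ]
tab edge [283.4 150.7] [351.1 165.4]
```

View pics/d3.png

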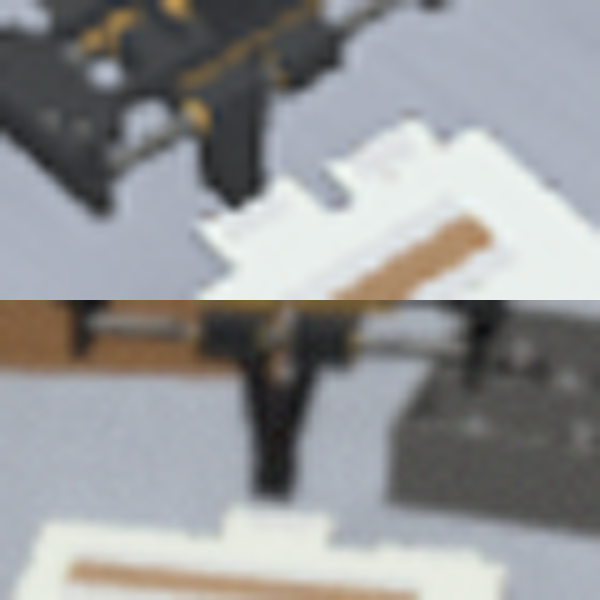

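The tip is hidden behind the tab, so it is outside it and below. I'll keep creeping in.

>>> send_rows --commands '[[[0.03,0,0,0],[0.03,0,0,0],[0.03,0,0,0],[0,0,0,0],[0,0,0,0]]]'

```text
t: 5.03
ee_pos: [0.539, -0.2155, 0.0527]
eef_rot: [180.0, 0.0, 87.3]
ft_force: [0.2, -0.2, -1.6]
opening: 0.003
grip_force: 0.0
```

>>> send_rows --commands '[[[0.03,0,0,0],[0.0,0,-0.05,0],[0.0,0,-0.05,0],[0,0,-0.05,0],[0,0,0,0]]]'

```text
t: 5.45
ee_pos: [0.5394, -0.2147, 0.0593]
eef_rot: [179.9, 0.0, 87.3]
ft_force: [-0.6, 0.7, 0.7]
opening: 0.003
grip_force: 0.0
```

Run:
```python
from h import *; import pickle
s=sensors.observe(); print(s['ee_pos'],s['ft_force'],s['wrist_torque'])
m=optics.camera_model('wrist'); w,d=optics.get_image('wrist'); pickle.dump((m,w,d),open('w3.pkl','wb'))
for u,v in((224,205),(300,205),(300,222),(340,222),(300,190),(345,190),(230,180),(400,180),(230,100),(400,100)):
    print(u,v,at_depth(m,u,v,d[v,u]).round(4))
```

```text
[ 0.53943972 -0.21471395  0.05932771] [-0.56137053  0.70745683  0.71661811] [-0.00898867 -0.0729867  -0.04956458]
224 205 [ 0.4687 -0.1943  0.0574]
300 205 [ 0.5246 -0.1943  0.0665]
300 222 [ 0.5239 -0.2062  0.0678]
340 222 [ 0.5515 -0.2073  0.0685]
300 190 [ 0.5254 -0.1837  0.0668]
345 190 [ 0.5557 -0.1853  0.0664]
230 180 [ 0.4792 -0.1744  0.0677]
400 180 [ 0.5925 -0.1799  0.0674]
230 100 [ 0.4855 -0.124   0.0665]
400 100 [ 0.5918 -0.1291  0.0661]
```

>>> send_rows --commands '[[[0.04,0,0,0],[0.04,0,0,0],[0.04,0,0,0],[0,0,0,0],[0,0,0,0]]]'

```text
t: 5.92
ee_pos: [0.5392, -0.2095, 0.0586]
eef_rot: [-180.0, 0.0, 87.3]
ft_force: [-0.8, -0.9, -0.0]
opening: 0.005
grip_force: 0.0
```

Run:
```python
from h import *; import pickle
s=sensors.observe(); print(s['ee_pos'],s['ft_force'])
m=optics.camera_model('wrist'); w,d=optics.get_image('wrist'); pickle.dump((m,w,d),open('w4.pkl','wb'))
s,ds=optics.get_image('scene'); i,di=optics.get_image('side'); pickle.dump((s,ds,i,di),open('s4.pkl','wb'))
m0,p0,d0=pickle.load(open('scene.pkl','rb'))
# stand shift in scene/side: brown label template
for n,new in(('scene',s),('side',i)):
    old=pickle.load(open(n+'.pkl','rb'))[1]
    x0,x1,y0,y1=(290,355,160,215) if n=='scene' else (310,380,186,216)
    r=cv2.phaseCorrelate(old[y0:y1,x0:x1].mean(2),new[y0:y1,x0:x1].mean(2),cv2.createHanningWindow((x1-x0,y1-y0),cv2.CV_64F)); print(n,r)
f=lambda p,a,b:cv2.resize(p,(a,b),interpolation=cv2.INTER_CUBIC)
cv2.imwrite('pics/d4.png',np.hstack([f(w[130:310,220:420],400,360),np.vstack([f(s[130:160,265:310],400,267),f(i[145:175,325:385],400,200)])[:360] if 0 else f(s[136:163,268:298],400,360)]))
```

```text
[ 0.53923153 -0.20948177  0.05858242] [-0.81428648 -0.90776035 -0.04463701]
scene ((-0.0002700871301613006, 0.002005658632310059), 0.995624936403615)
side ((0.09560854983062939, -0.019513646305362897), 0.9321936075969597)
```

View pics/d4.png

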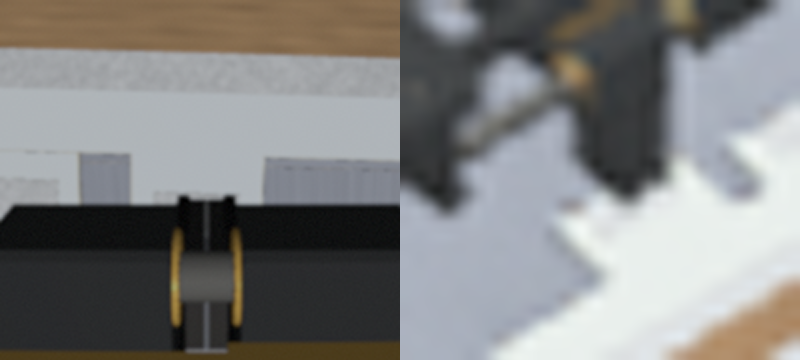

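Run:
```python
from h import *; import pickle
m,w,d=pickle.load(open('w4.pkl','rb')); s,ds,i,di=pickle.load(open('s4.pkl','rb')); ms=optics.camera_model('scene'); mi=optics.camera_model('side')
print('wrist')
for u in (313,318,330,335):
  for v in (226,228,230,233,237,245,255): print(u,v,w[v,u].mean().round(),at_depth(m,u,v,d[v,u]).round(4))
print('scene')
for u in (283,285):
  for v in range(141,154): print(u,v,s[v,u].mean().round(),at_depth(ms,u,v,ds[v,u]).round(4))
print('side')
for v in range(148,170,2): print(v,i[v,351].mean().round(),at_depth(mi,351,v,di[v,351]).round(4))
```

```text
wrist
313 226 155.0 [ 0.5325 -0.2039  0.0681]
313 228 68.0 [ 0.5335 -0.1982  0.0871]
313 230 3.0 [ 0.5336 -0.1986  0.0893]
313 233 6.0 [ 0.5338 -0.1983  0.0951]
313 237 7.0 [ 0.5339 -0.1986  0.1004]
313 245 8.0 [ 0.5341 -0.2001  0.108 ]
313 255 22.0 [ 0.5345 -0.2001  0.1204]
318 226 166.0 [ 0.536  -0.204   0.0683]
318 228 153.0 [ 0.5359 -0.2055  0.0682]
318 230 71.0 [ 0.5365 -0.1997  0.087 ]
318 233 13.0 [ 0.5366 -0.1999  0.0914]
318 237 13.0 [ 0.5367 -0.1999  0.0977]
318 245 12.0 [ 0.5368 -0.2004  0.1078]
318 255 25.0 [ 0.5371 -0.1999  0.1208]
330 226 175.0 [ 0.5443 -0.2042  0.0687]
330 228 147.0 [ 0.5442 -0.2058  0.0684]
330 230 63.0 [ 0.544  -0.2002  0.0865]
330 233 13.0 [ 0.5439 -0.2     0.092 ]
330 237 13.0 [ 0.5437 -0.1998  0.0988]
330 245 13.0 [ 0.5434 -0.2001  0.1091]
330 255 24.0 [ 0.5431 -0.2004  0.1206]
335 226 161.0 [ 0.5477 -0.2046  0.0682]
335 228 52.0 [ 0.5472 -0.1991  0.0863]
335 230 0.0 [ 0.547  -0.1989  0.0901]
335 233 7.0 [ 0.5468 -0.1988  0.0954]
335 237 10.0 [ 0.5466 -0.1994  0.0999]
335 245 20.0 [ 0.5461 -0.1993  0.1112]
335 255 38.0 [ 0.5445 -0.1786  0.1644]
sc
[... 717 characters left out ...]
 58.0 [ 0.5401 -0.2018  0.1075]
285 147 58.0 [ 0.5463 -0.1943  0.1118]
285 148 56.0 [ 0.5433 -0.1991  0.1005]
285 149 50.0 [ 0.5448 -0.1979  0.0967]
285 150 79.0 [ 0.5422 -0.2021  0.086 ]
285 151 179.0 [ 0.5342 -0.2137  0.0658]
285 152 223.0 [ 0.5395 -0.2073  0.0685]
285 153 234.0 [ 0.5405 -0.2068  0.0638]
side
148 64.0 [ 0.5517 -0.5208  0.01  ]
150 42.0 [ 0.5409 -0.2049  0.135 ]
152 27.0 [ 0.5406 -0.2065  0.1264]
154 33.0 [ 0.5398 -0.1947  0.1236]
156 32.0 [ 0.5396 -0.2016  0.1126]
158 36.0 [ 0.5393 -0.2029  0.1039]
160 33.0 [ 0.5389 -0.2058  0.0946]
162 97.0 [ 0.5384 -0.2023  0.0881]
164 196.0 [ 0.5431 -0.3687  0.0027]
166 222.0 [ 0.5377 -0.2041  0.0709]
168 232.0 [ 0.5371 -0.1976  0.0657]
```

Run:
```python
from h import *; import pickle
s,ds,i,di=pickle.load(open('s4.pkl','rb'))
def cloud(m,d,box):
    u0,u1,v0,v1=box
    return np.array([at_depth(m,u,v,d[v,u]) for v in range(v0,v1) for u in range(u0,u1) if d[v,u]>0])
for tag,D,tcp,bs,bi in(('open',None,(.2764,-.5876,.1946),(240,300,0,75),(395,450,60,110)),('shut',(ds,di),(.5392,-.2095,.0586),(260,310,130,156),(330,375,140,168))):
    for n,b,k in(('scene',bs,0),('side',bi,1)):
        m,p,d=pickle.load(open(n+'.pkl','rb'))
        if D: d=D[k]
        P=cloud(m,d,b)-tcp; Q=P[(np.abs(P[:,0])<.075)&(np.abs(P[:,1])<.075)]
        h,e=np.histogram(Q[:,2],np.arange(-.03,.12,.005)); print(tag,n,dict(zip((e[:-1]*1000).round().astype(int),h)))
```

```text
open scene {np.int64(-30): np.int64(0), np.int64(-25): np.int64(0), np.int64(-20): np.int64(0), np.int64(-15): np.int64(0), np.int64(-10): np.int64(0), np.int64(-5): np.int64(0), np.int64(0): np.int64(0), np.int64(5): np.int64(0), np.int64(10): np.int64(0), np.int64(15): np.int64(0), np.int64(20): np.int64(0), np.int64(25): np.int64(4), np.int64(30): np.int64(9), np.int64(35): np.int64(8), np.int64(40): np.int64(6), np.int64(45): np.int64(10), np.int64(50): np.int64(8), np.int64(55): np.int64(7), np.int64(60): np.int64(6), np.int64(65): np.int64(12), np.int64(70): np.int64(10), np.int64(75): np.int64(11), np.int64(80): np.int64(5), np.int64(85): np.int64(4), np.int64(90): np.int64(3), np.int64(95): np.int64(6), np.int64(100): np.int64(16), np.int64(105): np.int64(27), np.int64(110): np.int64(37)}
open side {np.int64(-30): np.int64(0), np.int64(-25): np.int64(0), np.int64(-20): np.int64(0), np.int64(-15): np.int64(0), np.int64(-10): np.int64(0), np.int64(-5): np.int64(0), np.int64(0): np.int64(0), np.int64(5): np.int64(0), np.int64(10): np.int64(0), np.int64(15): np.int64(0), np.int64
[... 1436 characters left out ...]
15): np.int64(0), np.int64(-10): np.int64(0), np.int64(-5): np.int64(0), np.int64(0): np.int64(0), np.int64(5): np.int64(8), np.int64(10): np.int64(42), np.int64(15): np.int64(0), np.int64(20): np.int64(0), np.int64(25): np.int64(3), np.int64(30): np.int64(6), np.int64(35): np.int64(6), np.int64(40): np.int64(7), np.int64(45): np.int64(7), np.int64(50): np.int64(7), np.int64(55): np.int64(6), np.int64(60): np.int64(9), np.int64(65): np.int64(11), np.int64(70): np.int64(9), np.int64(75): np.int64(15), np.int64(80): np.int64(6), np.int64(85): np.int64(7), np.int64(90): np.int64(4), np.int64(95): np.int64(0), np.int64(100): np.int64(12), np.int64(105): np.int64(29), np.int64(110): np.int64(59)}
```

All three views show the real fingertips about 27 mm above the reported TCP: the tip is at z≈0.086 where 0.0586 is reported. The gripper body shows the same offset, and it holds with the gripper open or shut. So the finger is still above the tab and hasn't touched it. I'll use true z = reported + 0.027, back out, go lower and approach again.

>>> send_rows --commands '[[[-0.4,0,0,0],[-0.4,0,0.0,0],[0,0,0.3,0],[0,0,0.3,0],[0,0,0.3,0]]]'

```text
t: 6.48
ee_pos: [0.5373, -0.2405, 0.021]
eef_rot: [-180.0, -0.1, 87.3]
ft_force: [0.6, 0.8, -0.3]
opening: 0.006
grip_force: 0.0
```

>>> send_rows --commands '[[[0,0,0,0],[0.05,0,0,0],[0.05,0,0,0],[0.05,0,0,0],[0,0,0,0]]]'

```text
t: 6.9
ee_pos: [0.5388, -0.2347, 0.0233]
eef_rot: [179.9, 0.0, 87.4]
ft_force: [0.2, -0.3, 0.4]
opening: 0.005
grip_force: 0.0
```

```bash
cat > chk.py <<'E'
from h import *; import sys
def chk(tag):
    s=sensors.observe(); t=s['ee_pos']; print(t.round(4),s['ft_force'].round(1))
    ms=optics.camera_model('scene'); p,d=optics.get_image('scene')
    cv2.imwrite(f'pics/{tag}.png',cv2.resize(p[95:215,235:395],(800,600),interpolation=cv2.INTER_CUBIC))
    i,_=optics.get_image('side')
    cv2.imwrite(f'pics/{tag}s.png',cv2.resize(i[100:220,285:445],(800,600),interpolation=cv2.INTER_CUBIC))
    P=np.array([at_depth(ms,u,v,d[v,u]) for v in range(90,230) for u in range(230,400) if d[v,u]>0 and p[v,u].min()>195])
    P=P[(P[:,0]>.43)&(P[:,0]<.66)&(P[:,2]>.05)]
    # radius / angle in stand frame about the rod
    a=np.radians(-2.7); q=P[:,:2]-[.5436,-.037]; y=-np.sin(a)*q[:,0]+np.cos(a)*q[:,1]; z=P[:,2]-.062
    r=np.hypot(y,z); th=np.degrees(np.arctan2(z,-y)); k=(r>.09)&(r<.19)
    h,e=np.histogram(th[k],np.arange(-20,201,5)); print({int(b):int(n) for b,n in zip(e,h) if n>3})
    print('median theta right',np.median(th[k&(th<30)]) if (k&(th<30)).any() else None)
if __name__=='__main__': chk(sys.argv[1])
E
python3 chk.py e1
```

```text
[ 0.5388 -0.2347  0.0233] [ 0.2 -0.3  0.4]
{-5: 71, 0: 456, 5: 16, 175: 41}
median theta right -1.4727764888644561
```

Face is now at about y=-0.225, with contact expected at about -0.2195. Creeping in.

>>> send_rows --commands '[[[0.04,0,0,0],[0.04,0,0,0],[0.04,0,0,0],[0,0,0,0],[0,0,0,0]]]'

```text
t: 7.42
ee_pos: [0.5383, -0.2324, 0.0229]
eef_rot: [180.0, 0.1, 87.2]
ft_force: [0.7, -5.0, -0.9]
opening: 0.002
grip_force: 2.1
```

>>> send_rows --commands '[[[0.03,0,0,0],[0.03,0,0,0],[0,0,0,0],[0,0,0,0],[0,0,0,0]]]'

```text
t: 7.83
ee_pos: [0.5383, -0.2324, 0.023]
eef_rot: [179.9, 0.2, 87.2]
ft_force: [0.3, -8.2, -0.8]
opening: 0.002
grip_force: 4.1
```

Contact, 8 N inward. Now I move up and let friction at the tab edge start the leaf.

>>> send_rows --commands '[[[0,0,-0.05,0],[0,0,-0.05,0],[0,0,-0.05,0],[0,0,-0.05,0],[0,0,0,0]]]'

```text
t: 8.25
ee_pos: [0.5383, -0.2319, 0.0313]
eef_rot: [179.9, 0.2, 87.2]
ft_force: [-0.1, -6.8, 0.5]
opening: 0.006
grip_force: 3.8
```

```bash
python3 chk.py e2
```

```text
[ 0.5383 -0.2319  0.0313] [-0.1 -6.8  0.5]
{-5: 49, 0: 255, 5: 256, 175: 46}
median theta right -0.9717973807393157
```

It rises with the finger, about 2.5°. Now I follow the arc.

>>> send_rows --commands '[[[0.03,0,-0.22,0],[0.04,0,-0.22,0],[0.05,0,-0.22,0],[0.06,0,-0.22,0],[0.07,0,-0.22,0]]]'

```text
t: 8.77
ee_pos: [0.5389, -0.2231, 0.0758]
eef_rot: [179.9, 0.3, 87.1]
ft_force: [-0.6, -8.9, 0.3]
opening: 0.006
grip_force: 4.6
```

```bash
python3 chk.py e3
```

```text
[ 0.5389 -0.2231  0.0758] [-0.6 -8.9  0.3]
{-5: 56, 0: 5, 15: 475, 20: 122, 175: 34}
median theta right 16.21089165401728
```

>>> send_rows --commands '[[[0.127,0,-0.33,0],[0.153,0,-0.32,0],[0.179,0,-0.31,0],[0.204,0,-0.29,0],[0.227,0,-0.27,0]]]'

```text
t: 9.28
ee_pos: [0.5412, -0.1874, 0.1378]
eef_rot: [179.8, 0.3, 87.1]
ft_force: [-0.0, -9.1, 5.6]
opening: 0.008
grip_force: 4.3
```

```bash
python3 chk.py e4
```

```text
[ 0.5412 -0.1874  0.1378] [-0.  -9.1  5.6]
{-10: 4, -5: 85, 0: 4, 35: 114, 40: 544, 45: 7, 175: 25}
median theta right -177.92745003315594
```

>>> send_rows --commands '[[[0.248,0,-0.26,0],[0.268,0,-0.24,0],[0.287,0,-0.22,0],[0.303,0,-0.19,0],[0.317,0,-0.17,0]]]'

```text
t: 9.8
ee_pos: [0.5443, -0.1249, 0.1801]
eef_rot: [179.9, 0.0, 87.3]
ft_force: [2.7, -1.3, 1.7]
opening: 0.004
grip_force: 1.7
```

```bash
python3 chk.py e5
```

```text
[ 0.5443 -0.1249  0.1801] [ 2.7 -1.3  1.7]
{-5: 118, 0: 6, 60: 11, 65: 17, 175: 37}
median theta right -177.84390563908005
```

>>> send_rows --commands '[[[0.36,0,-0.1,0],[0.38,0,-0.09,0],[0.38,0,-0.08,0],[0.38,0,-0.06,0],[0.38,0,-0.04,0]]]'

```text
t: 10.32
ee_pos: [0.5453, -0.0492, 0.1922]
eef_rot: [-179.8, -0.0, 87.3]
ft_force: [-0.3, -1.5, -0.4]
opening: 0.005
grip_force: 0.6
```

```bash
python3 chk.py e6
python3 - <<'E'
import numpy as np
p=None
for t in np.linspace(1.57,3.14,16):
    rho=.16-.03*(t-1.57)/1.57
    Y=-rho*np.cos(t)-.002*np.sin(t)-.0095; Z=rho*np.sin(t)-.002*np.cos(t)
    c=np.array([Y-.037,Z+.035]); print(round(t,2),c.round(4),'' if p is None else ((c-p)/.04*[1,-1]).round(3)); p=c
E
```

```text
[ 0.5453 -0.0492  0.1922] [-0.3 -1.5 -0.4]
{-5: 323, 0: 36, 85: 15, 90: 14, 175: 40}
median theta right -176.79764894334403
1.57 [-0.0486  0.195 ] 
1.67 [-0.0321  0.1924] [0.413 0.066]
1.78 [-0.0162  0.188 ] [0.399 0.108]
1.88 [-0.001   0.1821] [0.38  0.148]
1.99 [0.0134 0.1747] [0.358 0.185]
2.09 [0.0266 0.166 ] [0.332 0.219]
2.2 [0.0387 0.156 ] [0.303 0.249]
2.3 [0.0496 0.1449] [0.271 0.276]
2.41 [0.0591 0.133 ] [0.237 0.299]
2.51 [0.0671 0.1202] [0.201 0.319]
2.62 [0.0736 0.1069] [0.164 0.333]
2.72 [0.0787 0.0931] [0.126 0.344]
2.83 [0.0822 0.0791] [0.087 0.35 ]
2.93 [0.0841 0.065 ] [0.049 0.353]
3.04 [0.0845 0.051 ] [0.011 0.351]
3.14 [0.0835 0.0372] [-0.026  0.345]
```

View pics/e6s.png

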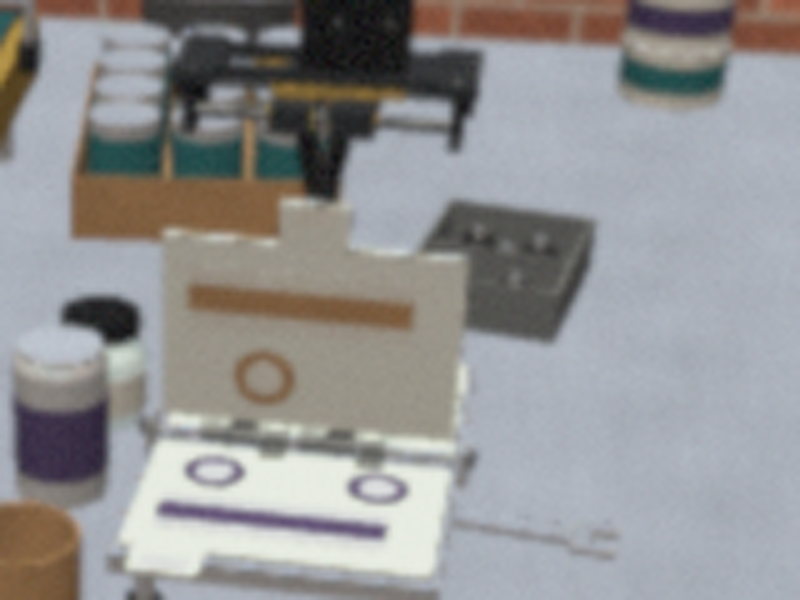

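The leaf is upright (tab at (315,225)) with the finger behind it at (320,170). I continue over the top along the computed path.

>>> send_rows --commands '[[[0.41,0,0,0],[0.4,0,0.1,0],[0.38,0,0.15,0],[0.36,0,0.18,0],[0.33,0,0.22,0]]]'

```text
t: 10.83
ee_pos: [0.5498, 0.0245, 0.1668]
eef_rot: [-179.9, -0.0, 87.3]
ft_force: [0.0, -0.1, 0.6]
opening: 0.008
grip_force: 0.4
```

```bash
python3 chk.py e7
```

```text
[0.5498 0.0245 0.1668] [ 0.  -0.1  0.6]
{-10: 6, -5: 265, 0: 24, 115: 46, 175: 31}
median theta right -177.2867328023409
```

>>> send_rows --commands '[[[0.3,0,0.25,0],[0.27,0,0.28,0],[0.24,0,0.3,0],[0.2,0,0.32,0],[0.16,0,0.33,0]]]'

```text
t: 11.35
ee_pos: [0.5525, 0.0706, 0.1075]
eef_rot: [-180.0, 0.0, 87.3]
ft_force: [0.3, 0.4, 2.0]
opening: 0.007
grip_force: 0.3
```

```bash
python3 chk.py e8
```

```text
[0.5525 0.0706 0.1075] [0.3 0.4 2. ]
{-10: 13, -5: 437, 0: 44, 145: 265, 175: 47}
median theta right -5.824612137722732
```

>>> send_rows --commands '[[[0.12,0,0.34,0],[0.08,0,0.33,0],[0.05,0,0.3,0],[0.01,0,0.25,0],[0,0,0.15,0]]]'

```text
t: 11.87
ee_pos: [0.5519, 0.0811, 0.0514]
eef_rot: [-179.9, 0.0, 87.3]
ft_force: [-1.5, 0.4, -0.4]
opening: 0.0
grip_force: 0.2
```

>>> send_rows --commands '[[[0,0,0.08,0],[0,0,0.06,0],[0,0,0.06,0],[0,0,0.05,0],[0,0,0,0]]]'

```text
t: 12.28
ee_pos: [0.5531, 0.0811, 0.0434]
eef_rot: [180.0, 0.0, 87.3]
ft_force: [0.1, -0.1, 0.3]
opening: 0.008
grip_force: 0.0
```

```bash
python3 chk.py e9
```

```text
[0.5531 0.0811 0.0434] [ 0.1 -0.1  0.3]
{-10: 10, -5: 439, 0: 38, 125: 4, 170: 45, 175: 410}
median theta right -2.2701669952188457
```

Nearly flat. Pressing down gently until there is a clear force.

>>> send_rows --commands '[[[0,0,0.05,0],[0,0,0.05,0],[0,0,0.05,0],[0,0,0,0],[0,0,0,0]]]'

```text
t: 12.8
ee_pos: [0.5532, 0.0813, 0.0376]
eef_rot: [180.0, 0.0, 87.3]
ft_force: [0.0, 0.7, 2.4]
opening: -0.0
grip_force: 0.8
```

>>> send_rows --commands '[[[0,0,0.04,0],[0,0,0.03,0],[0,0,0,0],[0,0,0,0],[0,0,0,0]]]'

```text
t: 13.22
ee_pos: [0.5533, 0.0813, 0.0373]
eef_rot: [180.0, 0.1, 87.3]
ft_force: [-7.1, -1.9, 19.3]
opening: 0.004
grip_force: 9.3
```

It bottomed out at 0.0373, matching the predicted flat height of 0.0372, with 19 N. Lifting away.

>>> send_rows --commands '[[[0,0,-0.1,0],[0,0,-0.2,0],[0,0,-0.5,0],[0,0,-0.8,0],[0,0,-0.8,0]]]'

```text
t: 13.63
ee_pos: [0.5517, 0.0811, 0.1307]
eef_rot: [-179.8, -0.0, 87.3]
ft_force: [0.3, 0.6, 0.1]
opening: 0.003
grip_force: 0.0
```

>>> send_rows --commands '[[[0,0,-0.5,0],[0,0,-0.3,0],[0,0,0,0],[0,0,0,0],[0,0,0,0]]]'

```text
t: 14.05
ee_pos: [0.5518, 0.0809, 0.1608]
eef_rot: [-179.8, 0.0, 87.3]
ft_force: [0.7, -0.4, 0.6]
opening: 0.007
grip_force: 0.0
```

```bash
python3 chk.py e10
python3 - <<'E'
from h import *
m=optics.camera_model('wrist'); w,d=optics.get_image('wrist')
P=np.array([at_depth(m,u,v,d[v,u]) for v in range(0,400,3) for u in range(0,640,3) if d[v,u]>0 and w[v,u].min()>120])
P=P[(P[:,2]>.04)&(P[:,2]<.09)&(P[:,0]>.46)&(P[:,0]<.64)]
for a in np.arange(-.2,.16,.02):
    q=P[(P[:,1]>a)&(P[:,1]<a+.02)]
    if len(q)>20: print(a.round(2),len(q),np.median(q[:,2]).round(4))
E
```

```text
[0.5518 0.0809 0.1608] [ 0.7 -0.4  0.6]
{-10: 4, -5: 437, 0: 36, 175: 446}
median theta right -2.2192880100054126
0.02 22 0.0642
0.04 199 0.0642
0.06 171 0.064
0.08 347 0.0638
0.1 359 0.0629
0.12 139 0.0631
```

View pics/e10s.png

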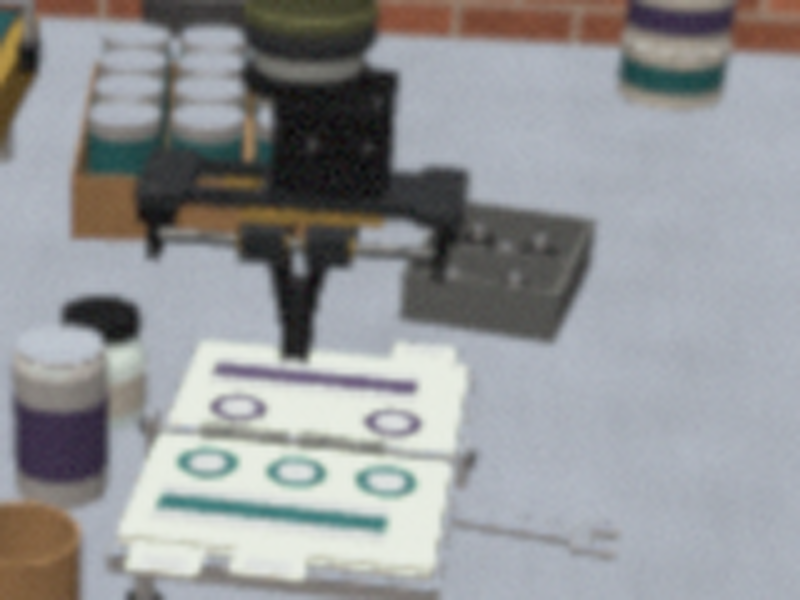

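The turned leaf lies flat on the left: its surface reads z 0.0642 to 0.063, level with the expected 0.064. Both left tabs show at (165,555) and (270,565). The remaining right leaf is flat, the stand and bystanders haven't moved, and the arm is clear of everything.

```bash
python3 -c "
from rig import arm; print(arm.close_job())"
```

```text
the job is handed in; nothing more can be done
None
```

The top leaf was turned over the rod and pressed flat onto the left side (19 N at most), the other leaves, stand and bystanders look unmoved in the final pictures, and the job is handed in at about 14 s; no verdict was returned.

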